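Load the autosampler's tube feeder from the turntable

TASK

Load the autosampler: push the feeder's gate shut (it was left open), then take the blue-capped sample tubes from the turntable and feed each one into the top of the sloping twin-rod chute, so that it slides down to the gate hanging by its cap, cap up. When all of them hang in line behind the shut gate, open it to let the whole batch run down into the sampler bay, and push it fully shut again. The yellow-capped blank does not go down the feeder: lay it flat in the steel tray at any time, and leave the other things on the bench alone.

Things in the scene. Friction and masses are not known exactly. Their poses are not given: they have to be found in the camera images.
- turntable: fixed round foot of the sample turntable, origin on the table at its centre. On it a white disc (dark grey floor) 344 mm in diameter turns freely about the vertical, with nothing to hold it: it turns at the slightest sideways push. Its floor is 28 mm above the table, its rim 5 mm thick with its top 38 mm above the table; a hub 32 mm across and 8 mm high stands in the middle
- tube1: sample tube: white round-bottomed body 27 mm across, blue eight-sided cap (42 mm over flats, 24 mm tall, red septum), 110 mm long, about 80 g. Origin on its axis at mid-length, x axis from tail (-55 mm) to cap end (+55 mm); cap begins at +31 mm, balance point near +9 mm. Lying, x rises 6 degrees to the cap, origin 18 mm above the surface; does not roll. Starts lying on the turntable. May be absent
- tube2: blue-capped sample tube like tube1, same sizes and frame. May be absent
- tube3: blue-capped sample tube like tube1, same sizes and frame. May be absent
- tube4: blue-capped sample tube like tube1, same sizes and frame. May be absent
- blank: the solvent blank: a tube like tube1 in size and frame, but with a yellow cap (white septum) and a yellow band. Always present, starts lying on the turntable among the others
- feeder: fixed tube feeder. Origin on the table under the chute, +y uphill, -y downhill, -x to the robot's side, z up. Two smooth steel rods, 10 mm thick, run along y at x = -21.5 and +21.5 mm (gap 33 mm: a tube's body drops between, its cap does not), sloping 15 degrees; tops 176 mm above the table at y = 0. Supports and an end plate stand under and beside the rods, none above them; open from above
- feeder_mouth (a point): midway between the rods on their top line at y = +228 mm (30 mm short of their upper end): lay the middle of the cap here, tube in line with the rods, tail downhill. Let go just above, it drops tail first between the rods, swings to hang by its cap (8 to 14 degrees off plumb) and slides down by itself. The tail here stays clear of three queueing tubes
- feeder_queue (a point): midway between the rods on their top line just uphill of the shut gate (y = -19 mm). Tubes queue uphill from here at about 42 mm pitch: the first comes to rest with its origin at about y = +10 mm and 148 mm above the table, a fourth at about y = +136 mm and 180 mm
- feeder_bay (a point): midway between the rods on their top line just downhill of the gate (y = -26 mm): upper end of the sampler bay. The bay ends at y = -220 mm at the front of the white sampler housing (155 mm high). The first tube comes to rest there with its origin at about y = -190 mm and 94 mm above the table, a fourth at about y = -65 mm and 126 mm
- gate (a joint): sliding gate, m: 0 = shut (red blade across both rods at feeder y = -22 mm, 6 mm thick, 62 mm wide, 4 to 28 mm above the rods' tops), 0.07 = fully open (drawn out along the feeder's -x); the way is clear from 0.055 on. Starts open. Friction about 1.5 N, stays where it is left
- gate_knob (a point): grip point on the gate's upright round knob (black, red top, 18 mm across): on its axis, 20 mm below its top and 30 mm above the flat arm that carries it. Moves with the gate along the feeder's -x as it opens; shut, it stands 85 mm to the -x side of the rods' middle line
- tray: loose open steel tray, 150 (x) by 170 (y) by 28 mm high, walls and floor 4 mm, 0.45 kg; origin at the centre of its underside. For the blank
- reagent: amber reagent bottle with a blue cap, 56 mm across, 110 mm tall, standing; origin at the centre of its underside. Leave alone
- mouse: black computer mouse, 100 by 58 by 26 mm; origin at the centre of its underside. Leave alone
- beaker: white plastic beaker, 68 mm across, 85 mm tall, standing; origin at the centre of its underside. Leave alone
There are look-alikes about, which are no part of the job. Leave any green, pink or turquoise look-alike of the tube2 alone.

How it is judged:
On the way, in this order (a step that is already met when the one before it is completed fails the run):
1. the gate is pushed shut (value of joint gate below 0.008 m), for 0.2 s.
2. all the blue-capped tubes hang by their caps, cap up, in line behind the shut gate (y of tube1 in the frame of feeder between -0.015 and 0.17 m and x of tube1 in the frame of feeder between -0.02 and 0.02 m and z of each of tube1, tube2, tube3, tube4 in the frame of feeder above 0.11 m and angle between each of tube1, tube2, tube3, tube4's own x axis and vertical below 0.45 rad and y of tube2 in the frame of feeder between -0.015 and 0.17 m and x of tube2 in the frame of feeder between -0.02 and 0.02 m and y of tube3 in the frame of feeder between -0.015 and 0.17 m and x of tube3 in the frame of feeder between -0.02 and 0.02 m and y of tube4 in the frame of feeder between -0.015 and 0.17 m and x of tube4 in the frame of feeder between -0.02 and 0.02 m and value of joint gate below 0.008 m), for 0.3 s.
3. the gate is opened and the whole batch has run down into the bay (y of tube1 in the frame of feeder between -0.225 and -0.035 m and x of tube1 in the frame of feeder between -0.02 and 0.02 m and z of each of tube1, tube2, tube3, tube4 in the frame of feeder above 0.07 m and angle between each of tube1, tube2, tube3, tube4's own x axis and vertical below 0.45 rad and y of tube2 in the frame of feeder between -0.225 and -0.035 m and x of tube2 in the frame of feeder between -0.02 and 0.02 m and y of tube3 in the frame of feeder between -0.225 and -0.035 m and x of tube3 in the frame of feeder between -0.02 and 0.02 m and y of tube4 in the frame of feeder between -0.225 and -0.035 m and x of tube4 in the frame of feeder between -0.02 and 0.02 m and value of joint gate above 0.05 m), for 0.2 s.
At the end, for the whole second after the job is handed in: Every blue-capped tube hangs by its cap in the bay, between gate and stop, cap up within 26 degrees, at rest; the gate is shut within 8 mm; the yellow-capped blank lies flat on the floor of the level tray, its middle inside the walls (y of tube1 in the frame of feeder between -0.225 and -0.035 m and x of tube1 in the frame of feeder between -0.02 and 0.02 m and z of each of tube1, tube2, tube3, tube4 in the frame of feeder above 0.07 m and angle between each of tube1, tube2, tube3, tube4's own x axis and vertical below 0.45 rad and y of tube2 in the frame of feeder between -0.225 and -0.035 m and x of tube2 in the frame of feeder between -0.02 and 0.02 m and y of tube3 in the frame of feeder between -0.225 and -0.035 m and x of tube3 in the frame of feeder between -0.02 and 0.02 m and y of tube4 in the frame of feeder between -0.225 and -0.035 m and x of tube4 in the frame of feeder between -0.02 and 0.02 m and linear speed of each of tube1, tube2, tube3, tube4 below 0.05 m/s and value of joint gate below 0.008 m and x of blank in the frame of tray between -0.065 and 0.065 m and y of blank in the frame of tray between -0.075 and 0.075 m and z of blank in the frame of tray between 0.005 and 0.04 m and angle between blank's own x axis and vertical between 1.38 and 1.62 rad and angle between tray's own z axis and vertical below 0.1 rad); the robot touches nothing.
It fails at once if the reagent is pushed more than 30 mm away or tipped over (distance of reagent from where it was at the start of the episode above 0.03 m or angle between reagent's own z axis and vertical above 0.4 rad).
It fails at once if the mouse is pushed more than 30 mm away or tipped over (distance of mouse from where it was at the start of the episode above 0.03 m or angle between mouse's own z axis and vertical above 0.4 rad).
It fails at once if the beaker is pushed more than 30 mm away or tipped over (distance of beaker from where it was at the start of the episode above 0.03 m or angle between beaker's own z axis and vertical above 0.4 rad).
Of tube1, tube2, tube3, tube4 only 2 to 4 are there at a start; the rules pass over those that are not, and their reading is None.
At some moment in a run one of tray may be knocked a few centimetres aside while the robot is not near it.
Once in a run the grip may slacken for a moment while it holds something.
It also fails if it takes over 210 s, if anything falls off the work surface, if the arm or the gripper's body presses on something with over 40 N, if the wrist force passes 120 N, or if a joint passes its speed limit or range.

ROBOT

A 6-joint arm with a two-finger parallel gripper is mounted at the origin on the work surface. World frame = base frame: x ahead of the robot, y to its left, z up, the work surface at z = 0. Lengths are in m, angles in rad, forces in N, time in s.
With the tool pointing down it reaches from about 0.35 to 0.725 m from the base axis. Payload 4.3 kg.
Tool frame: the origin (TCP) lies at the centre of the arm's flange, where the gripper is bolted on; the fingertips stand 173 mm ahead of it and the grasp point (between the pads) lies 155 mm ahead of it (arm.hold_point_z is the distance from the TCP to the grasp point, in m); z points along the fingers, y is the line along which they close (so a half turn about z gives the same grasp; the last joint's range is limited). The gripper opens to 85 mm and grips with 20 to 120 N. Pads are 22 mm wide; open, the fingers measure 114 mm over their backs; the gripper's body (76 mm by 85 mm) begins 54 mm behind the grasp point. The pads swing forward as they close: fully open they stand 13 mm farther back than shut.
Start: joints at [-1.376, 0.377, 0.081, 1.274, 0, 1.46], TCP at [0.173, -0.549, 0.405] pointing down, gripper open.
Joint ranges: [-2.72, 2.72], [-0.84, 1.66], [-1.02, 1.22], [-1.77, 2.12], [-1.37, 1.28], [-3.14, 3.14]. Speed limits (rad/s): [2.57, 2.57, 3.14, 3.14, 3.14, 3.14].

INTERFACE

Orientations are given as a unit quaternion [w, x, y, z].
In Python, from rig import read_state, vision, arm, nets gives the robot as it stands.
- The arm moves only by the shell command python3 -m creep [OPENING], which reads ROWS from standard input. ROWS is a JSON list of rows, 1 to 8 of them, each written [[dx, dy, dz], [rx, ry, rz]]: dx, dy, dz in mm, then a rotation vector rx, ry, rz in units of 0.25 rad; each row shifts and turns the commanded pose from where the row before left it, along the tool's axes as they then stand; what a row does not reach is not made up. A row lasts 1/12 s, in which the tool goes at most 0.0417 m and 0.125 rad, less where a joint would pass 70% of its speed; a pose out of reach is approached as far as the arm can. OPENING is the finger opening in m, set as the command begins (- or left out keeps the last). The fingers move at their own pace and stop on an object; the grip force is fixed at half the most. Time passes only in rows, so rows that do not move let the fingers close. It prints the time, the measured TCP pose, the force, the opening and the grip force at its end. Input that does not fit is refused with a message, and nothing moves.
- read_state(): the state, without advancing time (a new reading comes with each control period).
- vision.read_camera(name): name is "scene" or "side" or "wrist"; returns a dict with "frame" (480x640x3 uint8, red, green, blue), "depth" (480x640 float32, m along the optical axis (not along the pixel's ray), 0 where there is no reading), "fx", "fy", "cx", "cy" (pixels), "rvec" (rotation vector, rad) and "tvec" (3), from world to camera coordinates, as OpenCV has them. Camera axes: x right, y down, z forward; pixel columns grow to the right and rows downward; lengths in m; the calibration is good to about 2 mm. A picture is of the moment at which its call begins.
- arm.finish_job(): hands the job in; it is judged then, once.
Trained networks look in a picture, given as the dict that the camera call returned (one of the last four; its "shot" number tells which), for a name from the list of things; names that differ only in an ending like _2 or _b are one class to them, and where a whole thing is asked for, a point or a joint stands for the part that bears it (a point fixed in the world has none). Each returns a list of dicts, best first, with "confidence" (0 to 1); they miss things now and then, are a little off and sometimes report something else, mostly with a low value. They report only what shows in the picture. A call takes as long as a camera call. They do not tell look-alikes from the thing itself.
- nets.look_for(name, picture): "extent" ([left, top, width, height] in pixels, round what is visible of it).
The state is a dict: "clock": time; "qpos": joint angles; "qvel": joint speeds; "effort": joint torques, N m; "ee_pos": TCP position; "orientation": TCP orientation; "wrist_force": force on the tool from outside, world axes, zero at the start; "moment": the same for the moment, N m; "grip_width": finger opening in m; "finger_force": force on a finger pad.
Only numpy, scipy, OpenCV 4.12 (cv2) and the standard library are available. Lean on these libraries where they do the work, as an engineer would, in place of code of your own. Each camera call takes 0.05 s, during which the arm holds its last target. There are 200 camera calls.

## Working session

There is one attempt and no reset: what is moved stays moved. The work goes in short steps, Python scripts to look and compute and a shell command to move; the robot and the scene stay as the last step left them, time stands still between calls to the robot, and variables do not carry over. Pictures are saved under pics/ and viewed, at most 14 in all, crops included, and the job is handed in when it is done.

```bash
ls; mkdir -p pics; cat > h.py <<'E'
import numpy as np, cv2, json
from rig import read_state, vision, arm, nets
from scipy.spatial.transform import Rotation as R
def cam(n): return vision.read_camera(n)
def save(p,f,box=None,s=1):
    im=p["frame"][:,:,::-1]
    if box: im=im[box[1]:box[3],box[0]:box[2]]
    cv2.imwrite('pics/'+f,cv2.resize(im,None,fx=s,fy=s))
def world(p,u,v,d=None):
    "pixel(s)+depth -> world"
    u=np.asarray(u,float);v=np.asarray(v,float)
    if d is None: d=p["depth"][v.astype(int),u.astype(int)]
    c=np.stack([(u-p["cx"])/p["fx"]*d,(v-p["cy"])/p["fy"]*d,d],-1)
    M=R.from_rotvec(np.ravel(p["rvec"])).as_matrix()
    return (c-np.ravel(p["tvec"]))@M
def pix(p,X):
    return cv2.projectPoints(np.float64(X).reshape(-1,1,3),np.float64(p["rvec"]),np.float64(p["tvec"]),np.array([[p["fx"],0,p["cx"]],[0,p["fy"],p["cy"]],[0,0,1.]]),None)[0][:,0]
E
python3 - <<'E'
from h import *
s=cam("scene");save(s,"scene0.png")
d=cam("side");save(d,"side0.png")
for p,n in((s,'scene'),(d,'side')):
  M=R.from_rotvec(np.ravel(p["rvec"])).as_matrix()
  print(n,'campos',(-M.T@np.ravel(p["tvec"])).round(3))
  for t in("tube1","blank","turntable","feeder","gate","gate_knob","tray","reagent","mouse","beaker"):
    print(t,[(np.round(r["extent"]).astype(int).tolist(),round(r["confidence"],2)) for r in nets.look_for(t,p)][:8])
print(read_state())
E
```

```text
pics
scene campos [1.283 0.633 1.211]
tube1 [([356, 259, 34, 14], 0.89), ([479, 298, 39, 13], 0.8), ([250, 321, 36, 31], 0.8), ([440, 225, 12, 29], 0.68), ([402, 252, 21, 28], 0.53)]
blank [([416, 284, 11, 36], 0.65)]
turntable [([337, 243, 107, 98], 0.84)]
feeder [([133, 165, 165, 131], 0.69)]
gate [([221, 172, 31, 30], 0.65), ([357, 256, 35, 18], 0.24)]
gate_knob [([219, 173, 29, 31], 0.66)]
tray [([265, 203, 65, 52], 0.7)]
reagent [([234, 272, 21, 28], 0.7)]
mouse [([317, 326, 32, 15], 0.96)]
beaker [([229, 167, 18, 26], 0.8), ([221, 175, 30, 32], 0.52)]
side campos [-0.005 -0.732  1.25 ]
tube1 [([269, 240, 32, 12], 0.58), ([384, 213, 30, 18], 0.47), ([254, 226, 18, 12], 0.46), ([395, 387, 27, 29], 0.27)]
blank [([254, 197, 22, 30], 0.74)]
turntable [([249, 190, 81, 75], 0.77)]
feeder [([361, 208, 194, 211], 0.93)]
gate [([399, 290, 43, 29], 0.81)]
gate_knob [([399, 289, 42, 33], 0.64)]
tray [([328, 290, 55, 40], 0.97)]
reagent [([403, 240, 13, 26], 0.5)]
mouse [([333, 206, 30, 18], 0.54)]
beaker [([394, 387, 27, 30], 0.76), ([327, 288, 56, 45], 0.5)]
{'clock': 1.1, 'qpos': array([-1.37630494e+00,  3.77305373e-01,  8.10253435e-02,  1.27439731e+00,
       -3.06883574e-05,  1.46048595e+00]), 'qvel': array([-0.0007366 ,  0.00061135,  0.00020783,  0.00105594, -0.00131043,
       -0.00022112]), 'effort': array([ 2.67209916e-04, -4.63525987e+01,  2.70163268e+01,  2.81297680e-04,
       -4.47221955e-04,  2.22110522e-06]), 'ee_pos': array([ 0.1725615 , -0.54852594,  0.40473613]), 'orientation': array([ 6.00846510e-05,  9.88409444e-01,  1.51811620e-01, -1.28272929e-05]), 'wrist_force': array([ 0.18298642, -0.5765908 , -0.50372391]), 'moment': array([ 0.00840872, -0.01444423,  0.01904554]), 'finger_force': 0.0, 'grip_width': 0.08561071644399748}
```

View pics/scene0.png

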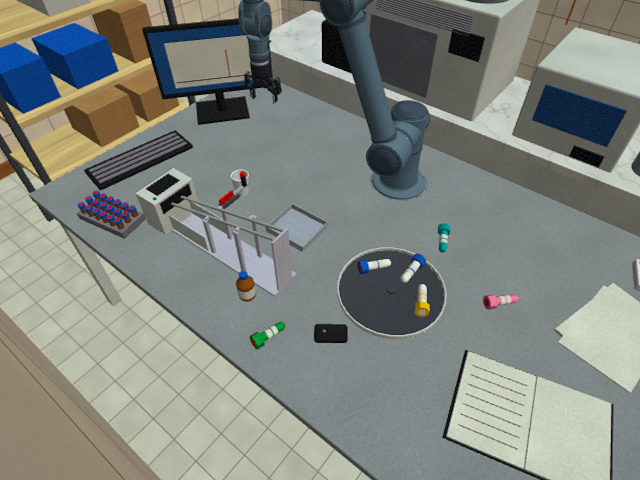

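View pics/side0.png

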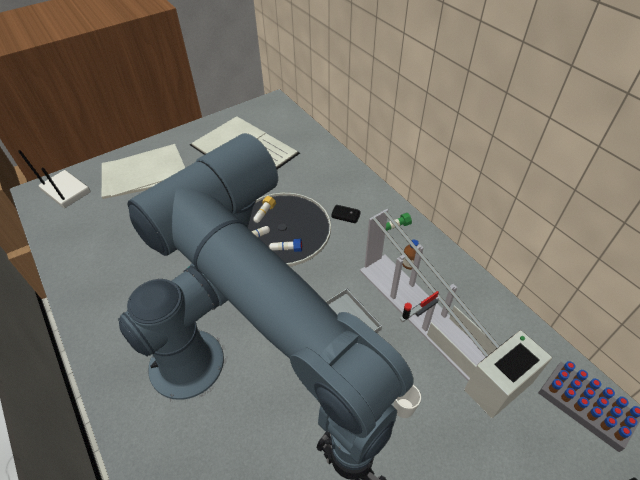

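Scene view: two blue tubes on the disc, at (374,266) and (412,267), and the yellow blank at (422,300). The look-alikes are turquoise (444,236), pink (500,300) and green (268,335). The reagent's blue cap (243,275) and the red/blue vial rack (110,210) could also mislead. The feeder runs from the housing (165,200) to its upper end (285,240). The gate is red at (225,198), the knob (243,178) stands in front of the beaker, and the tray is at (298,227).

```bash
cat >> h.py <<'E'
def cloud(p):
    v,u=np.nonzero(p["depth"]>0); return world(p,u,v),p["frame"][v,u].astype(int),u,v
def hm(ps,x0,x1,y0,y1,zmin,zmax,f,s=1000):
    "top view: row = x down from x1, column = -y; colour"
    W=int((y1-y0)*s);H=int((x1-x0)*s);im=np.zeros((H,W,3),np.uint8);zb=np.full((H,W),-1.)
    for p in ps:
        P,C,_,_=cloud(p)
        i=((x1-P[:,0])*s).astype(int);j=((y1-P[:,1])*s).astype(int)
        m=(i>=0)&(i<H)&(j>=0)&(j<W)&(P[:,2]>zmin)&(P[:,2]<zmax)
        o=np.argsort(P[m,2]);im[i[m][o],j[m][o]]=C[m][o][:,::-1];zb[i[m][o],j[m][o]]=P[m,2][o]
    cv2.imwrite('pics/'+f,im); return zb
E
python3 - <<'E'
from h import *
s=cam("scene");d=cam("side")
def st(p,n,box,f):
    P,C,u,v=cloud(p);l,t,w,h=box
    m=(u>=l)&(u<=l+w)&(v>=t)&(v<=t+h)&f(C)
    Q=P[m]
    if len(Q)<5: print(n,'none');return
    print(n,len(Q),'med',np.median(Q,0).round(3),'min',np.percentile(Q,3,axis=0).round(3),'max',np.percentile(Q,97,axis=0).round(3))
blue=lambda C:(C[:,2]>C[:,0]*1.8)&(C[:,2]>80)
red=lambda C:(C[:,0]>C[:,1]*2)&(C[:,0]>100)
yel=lambda C:(C[:,0]>C[:,2]*2)&(C[:,1]>100)
wht=lambda C:(C.min(1)>150)
alln=lambda C:C[:,0]>=0
st(s,'blueA',(350,255,45,20),blue);st(s,'whiteA',(350,255,45,20),wht)
st(s,'blueB',(400,250,28,34),blue);st(s,'whiteB',(400,250,28,34),wht)
st(s,'yel',(410,280,24,42),yel);st(s,'whiteY',(410,280,24,42),wht)
st(s,'rim',(330,240,120,100),wht)
st(s,'reagent cap',(234,268,22,14),blue);st(s,'mouse',(317,326,32,15),lambda C:C.max(1)<60)
st(s,'gate red',(215,170,40,40),red);st(d,'gate red side',(395,285,50,35),red)
st(s,'beaker',(229,167,20,28),wht);st(d,'beaker side',(394,385,30,32),wht)
st(s,'tray',(265,203,65,46),alln);st(d,'tray side',(328,290,40,36),alln)
P,C,u,v=cloud(s)
m=(P[:,2]>0.05)&(u>130)&(u<300)&(v>165)&(v<300)
Q=P[m];print(Q.min(0),Q.max(0))
# fit of rods
hm([s,d],0.2,0.95,-0.55,0.2,0.03,0.35,'top.png')
E
```

```text
blueA 107 med [0.489 0.166 0.067] min [0.449 0.142 0.044] max [0.505 0.193 0.075]
whiteA 165 med [0.445 0.19  0.057] min [0.413 0.103 0.037] max [0.475 0.216 0.065]
blueB 108 med [0.355 0.292 0.067] min [0.34  0.266 0.038] max [0.4   0.307 0.077]
whiteB 165 med [0.404 0.29  0.057] min [0.324 0.237 0.039] max [0.443 0.306 0.065]
yel 138 med [0.509 0.391 0.067] min [0.466 0.364 0.036] max [0.524 0.409 0.076]
whiteY 98 med [0.454 0.365 0.058] min [0.428 0.344 0.051] max [0.491 0.386 0.066]
rim 800 med [0.444 0.286 0.043] min [0.326 0.105 0.025] max [0.656 0.438 0.064]
reagent cap 64 med [ 0.776 -0.086  0.111] min [ 0.764 -0.098  0.099] max [ 0.785 -0.076  0.115]
mouse 469 med [0.729 0.22  0.027] min [0.694 0.181 0.018] max [0.764 0.258 0.032]
gate red 129 med [ 0.613 -0.305  0.195] min [ 0.528 -0.314  0.175] max [ 0.649 -0.3    0.239]
gate red side 104 med [ 0.594 -0.305  0.2  ] min [ 0.526 -0.314  0.187] max [ 0.645 -0.3    0.238]
beaker 107 med [ 0.429 -0.48   0.08 ] min [ 0.36  -0.564  0.001] max [ 0.524 -0.311  0.186]
beaker side 174 med [ 0.447 -0.45   0.074] min [ 0.404 -0.481  0.002] max [ 0.468 -0.429  0.087]
tray 3095 med [ 0.446 -0.137  0.007] min [ 0.314 -0.295 -0.001] max [ 0.686 -0.016  0.24 ]
tray side 1507 med [ 0.491 -0.125  0.008] min [ 0.177 -0.499 -0.002] max [ 0.57  -0.04   0.729]
[ 0.40114278 -0.65323158  0.05000974] [ 0.80170607 -0.01179429  0.2496356 ]
```

View pics/top.png

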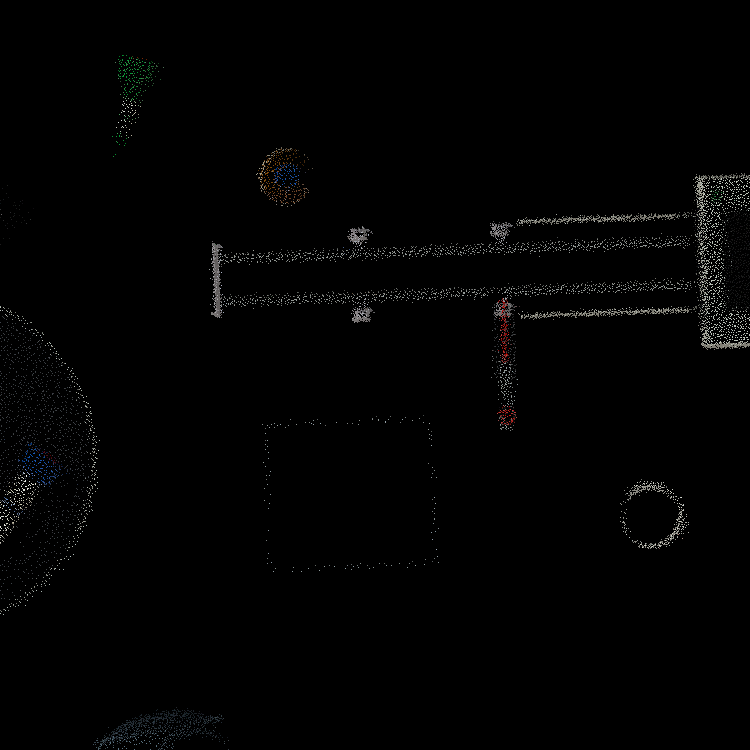

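The top view (1 mm/px, row 0 = x 0.95, col 0 = y 0.2) shows the rods at rows about 257/301 to 241/286, running nearly along world y. The open blade is at col 505 and the knob at (507,415). The tray is centred at about (350,495) and the beaker is at (655,515). Next I fit the feeder, tray and disc.

```bash
cat >> h.py <<'E'
from scipy.linalg import logm,expm
def pose():
    s=read_state();T=np.eye(4);q=s["orientation"];T[:3,:3]=R.from_quat([q[1],q[2],q[3],q[0]]).as_matrix();T[:3,3]=s["ee_pos"];return T
def target(gp,a,off=0.155,wrap=True):
    "tool down, grasp point gp, tool y axis at yaw a (mod pi, nearest)"
    T0=pose();T=np.eye(4)
    c=[]
    for k in ((0,1) if wrap else (0,)):
        b=a+k*np.pi;y=np.array([np.cos(b),np.sin(b),0]);z=np.array([0,0,-1.]);x=np.cross(y,z)
        Q=np.stack([x,y,z],1);c.append((np.linalg.norm(R.from_matrix(T0[:3,:3].T@Q).as_rotvec()),Q))
    T[:3,:3]=min(c,key=lambda t:t[0])[1];T[:3,3]=np.array(gp)-off*T[:3,2];return T
def step(T,n=None,T0=None):
    T0=pose() if T0 is None else T0;D=np.linalg.inv(T0)@T
    r=R.from_matrix(D[:3,:3]).as_rotvec()
    n=n or int(np.ceil(max(np.linalg.norm(D[:3,3])/0.041,np.linalg.norm(r)/0.122,1)))
    S=np.real(expm(logm(D)/n)) if np.linalg.norm(r)>1e-6 else None
    if S is None: d=D[:3,3]/n;rv=r*0
    else: d=S[:3,3];rv=R.from_matrix(S[:3,:3]).as_rotvec()
    print('n',n,np.round(np.r_[d,rv],4).tolist(),'q6',read_state()["qpos"][5].round(2),'rz total',r[2].round(3));return T
E
python3 - <<'E'
from h import *
from scipy.optimize import least_squares
s=cam("scene");d=cam("side")
A=[cloud(p) for p in(s,d)];P=np.vstack([a[0] for a in A]);C=np.vstack([a[1] for a in A])
# rods
x0=lambda y:0.671-0.032*(y+0.022); zt=lambda y:0.176+(y+0.28)*np.tan(np.radians(15))
for it in range(4):
    e=P[:,0]-x0(P[:,1]);m=(P[:,1]>-0.48)&(P[:,1]<-0.03)&(abs(abs(e)-0.0215)<0.008)&(abs(P[:,2]-zt(P[:,1])+0.002)<0.006)
    y=P[m,1];sg=np.sign(e[m]);
    sol=np.linalg.lstsq(np.c_[np.ones(m.sum()),y+0.25,sg],P[m,0],rcond=None)[0]
    f=least_squares(lambda q:P[m,2]-q[0]-q[1]*(y+0.25),[0.18,.26],loss='soft_l1',f_scale=.002).x
    x0=lambda y,b=sol:b[0]+b[1]*(y+0.25)
    print(m.sum(),sol.round(4),f.round(4),'pct z res',np.percentile(P[m,2]-f[0]-f[1]*(y+.25),[5,50,95]).round(4))
m=(abs(P[:,0]-x0(P[:,1]))<0.03)&(P[:,2]>zt(P[:,1])-0.01)&(P[:,2]<zt(P[:,1])+0.02)
print('y extent near rods',np.percentile(P[m,1],[0.2,1,99,99.8]).round(4))
red=(C[:,0]>C[:,1]*2)&(C[:,0]>100)&(P[:,0]>.5)&(P[:,0]<.7)&(abs(P[:,1]+.31)<.03)
k=red&(P[:,2]>0.225);b=red&(P[:,2]<0.21)
for n,q in(('knob',k),('blade',b)): print(n,q.sum(),P[q].mean(0).round(4),np.percentile(P[q],[2,98],axis=0).round(4).tolist())
t=(P[:,2]>0.02)&(P[:,2]<0.034)&(P[:,0]>.34)&(P[:,0]<.56)&(P[:,1]>-.27)&(P[:,1]<-.03)
print('tray',cv2.minAreaRect(np.float32(P[t][:,:2])),P[t][:,2].max())
w=(C.min(1)>130)&(P[:,2]>0.034)&(P[:,2]<0.042)&(P[:,0]>.25)&(P[:,0]<.75)&(P[:,1]>0.04)
Q=P[w]
r=least_squares(lambda c:np.hypot(Q[:,0]-c[0],Q[:,1]-c[1])-0.170,[.5,.27],loss='soft_l1',f_scale=.003);print('disc',r.x.round(4),np.median(abs(r.fun)))
E
```

```text
1664 [ 0.6782 -0.0359  0.0216] [0.1835 0.269 ] pct z res [-0.0051  0.0001  0.0038]
1663 [ 0.6782 -0.036   0.0215] [0.1835 0.269 ] pct z res [-0.0051  0.0001  0.0038]
1663 [ 0.6782 -0.036   0.0215] [0.1835 0.269 ] pct z res [-0.0051  0.0001  0.0038]
1663 [ 0.6782 -0.036   0.0215] [0.1835 0.269 ] pct z res [-0.0051  0.0001  0.0038]
y extent near rods [-1.8426 -0.9315 -0.0151 -0.0127]
knob 66 [ 0.5339 -0.3077  0.2344] [[0.5245, -0.3163, 0.2267], [0.5434, -0.2989, 0.239]]
blade 162 [ 0.6192 -0.3048  0.193 ] [[0.5884, -0.31, 0.1745], [0.6493, -0.3, 0.2031]]
tray ((0.4547157287597656, -0.15083613991737366), (0.15572786331176758, 0.17878377437591553), 2.6020500659942627) 0.033993962719093565
disc [0.4892 0.2734] 0.0018943599729149274
```

Checks pass: the half-gap is 21.5 mm and the slope is right. The knob is at (0.534,-0.308) with its top at 0.239, and the gate is about 61 mm open. Gate first.

```bash
python3 - <<'E'
from h import *
a=np.pi/2+.036
T=step(target([.534,-.308,.30],a)); step(target([.534,-.308,.219],a),T0=T)
E
```

```text
n 11 [0.0364, -0.0156, -0.0046, 0.0, -0.0, 0.0244] q6 1.46 rz total 0.269
n 2 [-0.0, 0.0, 0.0405, 0.0, 0.0, 0.0] q6 1.46 rz total 0.0
```

The rows are not in the units I measure in: shifts go in mm and turns go in units of 0.25 rad. I convert before sending: 0.0364 m is 36.4, -0.0156 m is -15.6, 0.0244 rad is 0.0976.

```bash
echo '[[[36.4,-15.6,-4.6],[0,0,0.0976]],[[36.4,-15.6,-4.6],[0,0,0.0976]],[[36.4,-15.6,-4.6],[0,0,0.0976]],[[36.4,-15.6,-4.6],[0,0,0.0976]],[[36.4,-15.6,-4.6],[0,0,0.0976]],[[36.4,-15.6,-4.6],[0,0,0.0976]],[[36.4,-15.6,-4.6],[0,0,0.0976]],[[36.4,-15.6,-4.6],[0,0,0.0976]]]' | python3 -m creep 0.085
echo '[[[36.4,-15.6,-4.6],[0,0,0.0976]],[[36.4,-15.6,-4.6],[0,0,0.0976]],[[36.4,-15.6,-4.6],[0,0,0.0976]],[[0,0,0],[0,0,0]],[[0,0,0],[0,0,0]]]' | python3 -m creep
python3 - <<'E'
from h import *
p=cam("wrist");save(p,"w0.png")
P,C,u,v=cloud(p)
red=(C[:,0]>C[:,1]*2)&(C[:,0]>100)&(P[:,2]>.225)&(P[:,2]<.25)
print('knob',P[red].mean(0).round(4),red.sum(),np.percentile(P[red],[2,98],axis=0).round(4).tolist())
T=step(target([.534,-.308,.219],np.pi/2+.036));print(pose().round(4)[:3,3])
E
```

```text
clock: 1.97
ee_pos: [0.4305, -0.3621, 0.442]
orientation: [0.0, 0.999, 0.054, 0.0]
wrist_force: [-0.3, -0.9, 0.3]
grip_width: 0.085
finger_force: 0.0
clock: 2.38
ee_pos: [0.5357, -0.3065, 0.4549]
orientation: [0.0, 1.0, 0.02, -0.0]
wrist_force: [-0.3, -0.5, -0.4]
grip_width: 0.0853
finger_force: 0.0
knob [ 0.5335 -0.3078  0.2331] 1116 [[0.5251, -0.3161, 0.2317], [0.5415, -0.2996, 0.2344]]
n 2 [-0.0002, 0.0003, 0.0405, 0.0001, 0.0004, 0.0011] q6 2.48 rz total 0.002
[ 0.5345 -0.3073  0.4549]
```

View pics/w0.png

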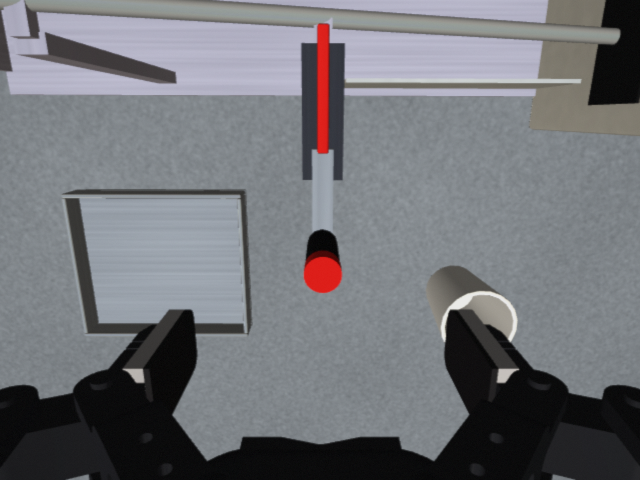

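Knob at (322,273), centred between the fingers. The tray shows at left (160,262) and the beaker at right (478,310), clear of the fingers. Lower, grip and push shut.

```bash
echo '[[[-0.5,0,41],[0,0,0]],[[0,0,41],[0,0,0]],[[0,0,0],[0,0,0]]]' | python3 -m creep && echo '[[[0,0,0],[0,0,0]],[[0,0,0],[0,0,0]],[[0,0,0],[0,0,0]],[[0,0,0],[0,0,0]],[[0,0,0],[0,0,0]]]' | python3 -m creep 0.0 && echo '[[[20,0,0],[0,0,0]],[[20,0,0],[0,0,0]],[[21,0,0],[0,0,0]],[[0,0,0],[0,0,0]],[[0,0,0],[0,0,0]]]' | python3 -m creep
```

```text
clock: 2.68
ee_pos: [0.5274, -0.3054, 0.3617]
orientation: [-0.007, 1.0, 0.017, -0.01]
wrist_force: [-3.3, 2.1, -3.2]
grip_width: 0.0852
finger_force: 0.0
clock: 3.1
ee_pos: [0.5345, -0.3087, 0.3765]
orientation: [0.002, 1.0, 0.018, 0.003]
wrist_force: [-0.2, -0.1, -0.2]
grip_width: 0.0253
finger_force: 0.0
clock: 3.52
ee_pos: [0.5967, -0.3051, 0.3762]
orientation: [0.001, 1.0, 0.019, 0.003]
wrist_force: [1.1, 3.4, 4.5]
grip_width: 0.016
finger_force: 58.7
```

Converted, 0.003 m is 3.

```bash
echo '[[[3,0,0],[0,0,0]],[[0,0,0],[0,0,0]],[[0,0,0],[0,0,0]],[[0,0,0],[0,0,0]]]' | python3 -m creep; python3 - <<'E'
from h import *
p=cam("wrist");P,C,u,v=cloud(p)
red=(C[:,0]>C[:,1]*2)&(C[:,0]>100)&(P[:,2]>.165)&(P[:,2]<.215)&(P[:,0]>.61)
print('blade',red.sum(),np.percentile(P[red],[1,50,99],axis=0).round(4).tolist(), pose()[:3,3].round(4))
E
```

```text
clock: 3.85
ee_pos: [0.5986, -0.3051, 0.3762]
orientation: [0.001, 1.0, 0.019, 0.003]
wrist_force: [1.7, 2.8, 4.9]
grip_width: 0.0163
finger_force: 58.8
blade 3103 [[0.6492, -0.3059, 0.1956], [0.6788, -0.3024, 0.1972], [0.704, -0.2989, 0.1988]] [ 0.5986 -0.3051  0.3762]
```

```bash
echo '[[[3,0,0],[0,0,0]],[[0,0,0],[0,0,0]],[[0,0,0],[0,0,0]],[[0,0,0],[0,0,0]]]' | python3 -m creep; echo '[[[0,0,0],[0,0,0]],[[0,0,0],[0,0,0]],[[0,0,0],[0,0,0]],[[0,0,0],[0,0,0]],[[0,0,-20],[0,0,0]],[[0,0,-40],[0,0,0]],[[0,0,-30],[0,0,0]],[[0,0,0],[0,0,0]]]' | python3 -m creep 0.085
python3 - <<'E'
from h import *
p=cam("wrist");P,C,u,v=cloud(p)
red=(C[:,0]>C[:,1]*2)&(C[:,0]>100)&(P[:,2]>.165)&(P[:,2]<.25)
k=red&(P[:,2]>.22)&(P[:,0]<.63);b=red&(P[:,2]<.21)
print('blade',np.percentile(P[b],[1,50,99],axis=0).round(4).tolist(),'knob',P[k].mean(0).round(4), pose()[:3,3].round(4))
# next: view over disc
step(target([.46,.24,.33],np.pi/2))
E
```

```text
clock: 4.23
ee_pos: [0.5996, -0.3051, 0.3762]
orientation: [0.001, 1.0, 0.018, -0.0]
wrist_force: [-6.9, 2.9, 8.9]
grip_width: 0.0161
finger_force: 59.3
clock: 4.9
ee_pos: [0.6009, -0.3055, 0.4707]
orientation: [0.003, 1.0, 0.018, 0.005]
wrist_force: [0.7, 0.4, 1.6]
grip_width: 0.0848
finger_force: 0.0
blade [[0.6492, -0.3059, 0.1954], [0.6814, -0.3024, 0.1972], [0.7095, -0.2988, 0.1988]] knob [ 0.5948 -0.3056  0.2332] [ 0.6011 -0.3057  0.4678]
n 14 [-0.0093, -0.0392, -0.0014, 0.0003, -0.0005, 0.0026] q6 2.54 rz total 0.036
```

Gate shut: blade centre is 0.680 and the knob 0.595, as expected. Next, look at the disc. Joint 6 needs a quarter turn first.

```bash
cat >> h.py <<'E'
def rt(gp,yawx,T0=None,off=0.155):
    "turn first, then translate; yawx = world yaw of tool x"
    T0=pose() if T0 is None else T0
    x=np.array([np.cos(yawx),np.sin(yawx),0]);z=np.array([0,0,-1.]);Q=np.stack([x,np.cross(z,x),z],1)
    r=R.from_matrix(T0[:3,:3].T@Q).as_rotvec();d=Q.T@(np.array(gp)-off*z-T0[:3,3])
    nr=int(np.ceil(np.linalg.norm(r)/.122));nd=int(np.ceil(np.linalg.norm(d)/.0415))
    print('turn',r.round(3).tolist(),'/%d'%nr,(r/max(nr,1)).round(4).tolist(),'shift',d.round(4).tolist(),'/%d'%nd,(d/max(nd,1)).round(4).tolist(),'q6',read_state()["qpos"][5].round(2))
    T=np.eye(4);T[:3,:3]=Q;T[:3,3]=np.array(gp)-off*z;return T
E
python3 - <<'E'
from h import *
rt([.48,.21,.33],np.pi/2)
E
```

```text
turn [0.009, -0.002, -1.534] /13 [0.0007, -0.0001, -0.118] shift [0.5157, -0.1211, -0.0172] /13 [0.0397, -0.0093, -0.0013] q6 2.54
```

```bash
echo '[[[0,0,0],[0,0,-0.472]],[[0,0,0],[0,0,-0.472]],[[0,0,0],[0,0,-0.472]],[[0,0,0],[0,0,-0.472]],[[0,0,0],[0,0,-0.472]],[[0,0,0],[0,0,-0.472]],[[0,0,0],[0,0,-0.472]]]' | python3 -m creep >/dev/null
echo '[[[0,0,0],[0,0,-0.472]],[[0,0,0],[0,0,-0.472]],[[0,0,0],[0,0,-0.472]],[[0,0,0],[0,0,-0.472]],[[0,0,0],[0,0,-0.472]],[[0,0,0],[0,0,-0.472]]]' | python3 -m creep >/dev/null
echo '[[[39.7,-9.3,-1.3],[0,0,0]],[[39.7,-9.3,-1.3],[0,0,0]],[[39.7,-9.3,-1.3],[0,0,0]],[[39.7,-9.3,-1.3],[0,0,0]],[[39.7,-9.3,-1.3],[0,0,0]],[[39.7,-9.3,-1.3],[0,0,0]],[[39.7,-9.3,-1.3],[0,0,0]],[[39.7,-9.3,-1.3],[0,0,0]]]' | python3 -m creep >/dev/null
echo '[[[39.7,-9.3,-1.3],[0,0,0]],[[39.7,-9.3,-1.3],[0,0,0]],[[39.7,-9.3,-1.3],[0,0,0]],[[39.7,-9.3,-1.3],[0,0,0]],[[39.7,-9.3,-1.3],[0,0,0]],[[0,0,0],[0,0,0]],[[0,0,0],[0,0,0]],[[0,0,0],[0,0,0]]]' | python3 -m creep
cat >> h.py <<'E'
COL=dict(blue=lambda C:(C[:,2]>C[:,0]*1.8)&(C[:,2]>C[:,1]*1.4)&(C[:,2]>70),yellow=lambda C:(C[:,0]>C[:,2]*2)&(C[:,1]>C[:,0]*.55)&(C[:,1]>80))
def caps(p,col,zlo=.04):
    "tubes by cap colour within the disc region: cap top centre, yaw tail->cap from body"
    P,C,u,v=cloud(p);im=np.zeros(p["depth"].shape,np.uint8)
    m=COL[col](C)&(P[:,2]>zlo);im[v[m],u[m]]=1
    n,L,S,_=cv2.connectedComponentsWithStats(im);out=[]
    for i in range(1,n):
        if S[i,4]<150: continue
        q=(L[v,u]==i);c=P[q];top=c[c[:,2]>np.percentile(c[:,2],95)-.006]
        ct=(top.max(0)+top.min(0))/2
        rough=top.mean(0)
        w=(C.min(1)>120)&(P[:,2]>zlo)&(P[:,2]<zlo+.05)&(np.hypot(*(P[:,:2]-rough[:2]).T)<.1)
        b=P[w]; 
        pts=np.vstack([b[:,:2]]);
        if len(b)<50: print(col,rough.round(3),'no body');continue
        # ridge line: highest body points near this cap
        l=cv2.fitLine(np.float32(np.vstack([b[b[:,2]>.055][:,:2],top[:,:2]])),cv2.DIST_HUBER,0,.001,.001).ravel()
        dr=l[:2]*np.sign(l[:2]@(rough[:2]-b[:,:2].mean(0)))
        s=(top[:,:2]-l[2:])@dr;cc=l[2:]+dr*(np.percentile(s,1)+np.percentile(s,99))/2
        sb=(b[:,:2]-l[2:])@dr
        print(col,'cap mid',cc.round(4),'len along',(np.percentile(s,99)-np.percentile(s,1)).round(3),'ztop',np.percentile(top[:,2],[50,98]).round(4),'yaw',np.arctan2(dr[1],dr[0]).round(3),'tail->capmid',(np.percentile(s,50)-sb.min()).round(3),'px',S[i].tolist())
        out.append((cc,np.arctan2(dr[1],dr[0]),np.percentile(top[:,2],98)))
    return out
E
python3 - <<'E'
from h import *
p=cam("wrist");save(p,"w1.png")
caps(p,'blue');caps(p,'yellow');print(pose()[:3,3].round(3),read_state()["qpos"].round(2))
E
```

```text
clock: 7.37
ee_pos: [0.4798, 0.2108, 0.4793]
orientation: [0.0, 0.707, 0.707, -0.001]
wrist_force: [0.9, 0.7, -0.9]
grip_width: 0.0851
finger_force: 0.0
blue cap mid [0.3518 0.2889] len along 0.024 ztop [0.0694 0.072 ] yaw 3.138 tail->capmid 0.095 px [156, 82, 35, 50, 1477]
blue cap mid [0.4824 0.1627] len along 0.024 ztop [0.0695 0.0722] yaw -0.596 tail->capmid 0.096 px [303, 219, 45, 51, 1176]
[0.48  0.21  0.479] [ 0.29  0.27  0.12  1.42 -0.    1.86]
```

View pics/w1.png

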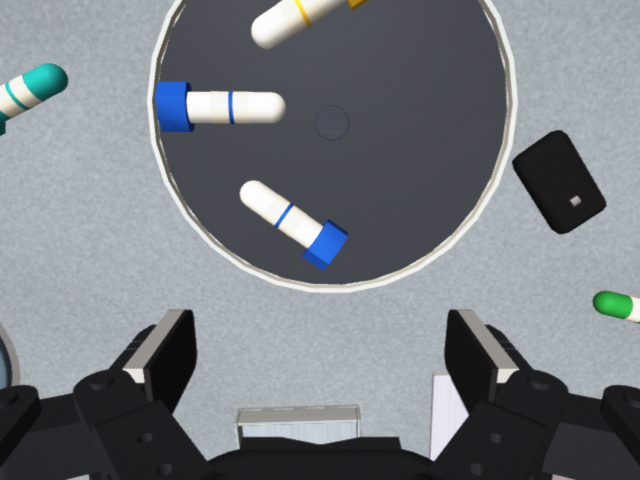

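The wrist view shows two blue tubes on the disc: cap A at (326,245) and cap B at (173,107). The blank is at (330,15), the turquoise look-alike at (30,95) and the green one at (620,305). The disc rim is at radius ~180 px about (332,123). There are only two blue tubes. Cap tops at 0.071 match expectation. Take A first.

```bash
python3 - <<'E'
from h import *
T=rt([.4824,.1627,.12],2.546);rt([.4824,.1627,.055],2.546,T)
E
```

```text
turn [-0.001, 0.0, -0.976] /9 [-0.0002, 0.0, -0.1085] shift [-0.0286, -0.0379, 0.2044] /6 [-0.0048, -0.0063, 0.0341] q6 1.86
turn [0.0, 0.0, 0.0] /0 [0.0, 0.0, 0.0] shift [0.0, 0.0, 0.065] /2 [0.0, 0.0, 0.0325] q6 1.86
```

Converted, -0.1085 rad is -0.434.

```bash
echo '[[[0,0,0],[0,0,-0.434]],[[0,0,0],[0,0,-0.434]],[[0,0,0],[0,0,-0.434]],[[0,0,0],[0,0,-0.434]],[[0,0,0],[0,0,-0.434]],[[0,0,0],[0,0,-0.434]],[[0,0,0],[0,0,-0.434]],[[0,0,0],[0,0,-0.434]]]' | python3 -m creep >/dev/null
echo '[[[0,0,0],[0,0,-0.434]],[[-9.5,-12.6,34],[0,0,0]],[[-9.5,-12.6,34],[0,0,0]],[[-9.5,-12.6,34],[0,0,0]],[[0,0,34],[0,0,0]],[[0,0,34],[0,0,0]],[[0,0,24],[0,0,0]],[[0,0,10],[0,0,0]]]' | python3 -m creep >/dev/null
echo '[[[0,0,0],[0,0,0]],[[0,0,0],[0,0,0]],[[0,0,0],[0,0,0]]]' | python3 -m creep
python3 - <<'E'
from h import *
p=cam("wrist");caps(p,'blue')
rt([.4824,.1627,.055],2.546)
E
```

```text
clock: 9.0
ee_pos: [0.4834, 0.1633, 0.278]
orientation: [0.001, 0.293, 0.956, 0.001]
wrist_force: [0.3, -0.8, -0.2]
grip_width: 0.0851
finger_force: 0.0
blue cap mid [0.443 0.19 ] len along 0.004 ztop [0.0571 0.059 ] yaw -0.659 tail->capmid 0.073 px [287, 164, 60, 9, 483]
blue cap mid [0.4814 0.1619] len along 0.024 ztop [0.0695 0.0718] yaw -0.606 tail->capmid 0.095 px [271, 241, 90, 66, 4995]
turn [0.003, 0.003, 0.0] /1 [0.0027, 0.0028, 0.0004] shift [0.0005, -0.0013, 0.0682] /2 [0.0002, -0.0006, 0.0341] q6 0.8
```

Converted, 0.025 m is 25, 0.022 m is 22.

```bash
echo '[[[1,-1,25],[0,0,0]],[[0.5,0,22],[0,0,0]],[[0,0,14],[0,0,0]],[[0,0,7],[0,0,0]],[[0,0,0],[0,0,0]],[[0,0,0],[0,0,0]]]' | python3 -m creep >/dev/null
echo '[[[0,0,0],[0,0,0]],[[0,0,0],[0,0,0]],[[0,0,0],[0,0,0]],[[0,0,0],[0,0,0]],[[0,0,0],[0,0,0]],[[0,0,0],[0,0,0]]]' | python3 -m creep 0.0
python3 - <<'E'
from h import *
print(pose()[:3,3].round(4));G=[.6711,-.0526,.2685]
T=pose();T[2,3]+=.25;rt([.6711,-.0526,.31],-np.pi/2+.036,T)
E
```

```text
clock: 10.05
ee_pos: [0.4811, 0.1637, 0.2091]
orientation: [0.001, 0.293, 0.956, 0.0]
wrist_force: [0.4, -0.0, 6.5]
grip_width: 0.0408
finger_force: 60.0
[0.4811 0.1637 0.2091]
turn [-0.001, 0.002, -2.202] /19 [-0.0001, 0.0001, -0.1159] shift [0.223, -0.1821, -0.0059] /7 [0.0319, -0.026, -0.0008] q6 0.8
```

```bash
echo '[[[0,0,-15],[0,0,0]],[[0,0,-30],[0,0,0]],[[0,0,-40],[0,0,0]],[[0,0,-40],[0,0,0]],[[0,0,-40],[0,0,0]],[[0,0,-40],[0,0,0]],[[0,0,-30],[0,0,0]],[[0,0,-15],[0,0,0]]]' | python3 -m creep
echo '[[[0,0,0],[0,0,-0.44]],[[0,0,0],[0,0,-0.44]],[[0,0,0],[0,0,-0.44]],[[0,0,0],[0,0,-0.44]],[[0,0,0],[0,0,-0.44]],[[0,0,0],[0,0,-0.44]],[[0,0,0],[0,0,-0.44]],[[0,0,0],[0,0,-0.44]]]' | python3 -m creep | tail -2
echo '[[[0,0,0],[0,0,-0.44]],[[0,0,0],[0,0,-0.44]],[[0,0,0],[0,0,-0.44]],[[0,0,0],[0,0,-0.44]],[[0,0,0],[0,0,-0.44]],[[0,0,0],[0,0,-0.44]],[[0,0,0],[0,0,-0.44]],[[0,0,0],[0,0,-0.44]]]' | python3 -m creep | tail -2
echo '[[[0,0,0],[0,0,-0.44]],[[0,0,0],[0,0,-0.44]],[[0,0,0],[0,0,-0.44]],[[0,0,0],[0,0,-0.44]],[[0,0,0],[0,0,0]],[[0,0,0],[0,0,0]]]' | python3 -m creep
python3 - <<'E'
from h import *
rt([.6711,-.0526,.31],-np.pi/2+.036)
E
```

```text
clock: 10.72
ee_pos: [0.4807, 0.1637, 0.4626]
orientation: [0.003, 0.293, 0.956, 0.001]
wrist_force: [0.3, 0.2, -0.9]
grip_width: 0.0408
finger_force: 60.8
grip_width: 0.0407
finger_force: 66.0
grip_width: 0.0409
finger_force: 66.0
clock: 12.55
ee_pos: [0.4803, 0.1636, 0.4578]
orientation: [0.0, 0.718, -0.696, -0.0]
wrist_force: [-0.0, -0.0, -1.0]
grip_width: 0.0409
finger_force: 66.0
turn [0.001, -0.0, -0.004] /1 [0.0009, -0.0002, -0.0043] shift [0.2229, -0.1829, -0.0072] /7 [0.0318, -0.0261, -0.001] q6 -1.4
```

Converted, 0.034 m is 34, 0.032 m is 32.

```bash
echo '[[[20,-16,0],[0,0,0]],[[32,-26,-2],[0,0,0]],[[34,-28,-2],[0,0,0]],[[34,-28,-2],[0,0,0]],[[34,-28,0],[0,0,0]],[[34,-28,0],[0,0,0]],[[22,-18,0],[0,0,0]],[[13,-11,0],[0,0,0]]]' | python3 -m creep >/dev/null
echo '[[[0,0,0],[0,0,0]],[[0,0,0],[0,0,0]],[[0,0,0],[0,0,0]]]' | python3 -m creep
python3 - <<'E'
from h import *
p=cam("wrist");save(p,"w2.png")
P,C,u,v=cloud(p);b=COL['blue'](C)&(P[:,2]>.2);Q=P[b];t=Q[Q[:,2]>np.percentile(Q[:,2],90)-.008]
print('cap top',((t.min(0)+t.max(0))/2).round(4),(t.max(0)-t.min(0)).round(4))
w=(C.min(1)>120)&(P[:,2]>.26)&(abs(P[:,0]-.672)<.03)&(P[:,1]<-.06)&(P[:,1]>-.2);print('body',len(P[w]),np.percentile(P[w],[2,50,98],axis=0).round(3).tolist())
rt([.6711,-.0526,.2675],-np.pi/2+.036)
E
```

```text
clock: 13.47
ee_pos: [0.6644, -0.0453, 0.4637]
orientation: [0.0, 0.719, -0.695, -0.0]
wrist_force: [0.4, -0.5, 0.2]
grip_width: 0.0408
finger_force: 66.1
cap top [ 0.663  -0.0433  0.3221] [0.0354 0.0265 0.01  ]
body 20177 [[0.652, -0.135, 0.301], [0.665, -0.102, 0.309], [0.676, -0.062, 0.315]]
turn [0.0, 0.0, -0.002] /1 [0.0004, 0.0003, -0.0015] shift [0.008, -0.0067, 0.0416] /2 [0.004, -0.0033, 0.0208] q6 -1.77
```

View pics/w2.png

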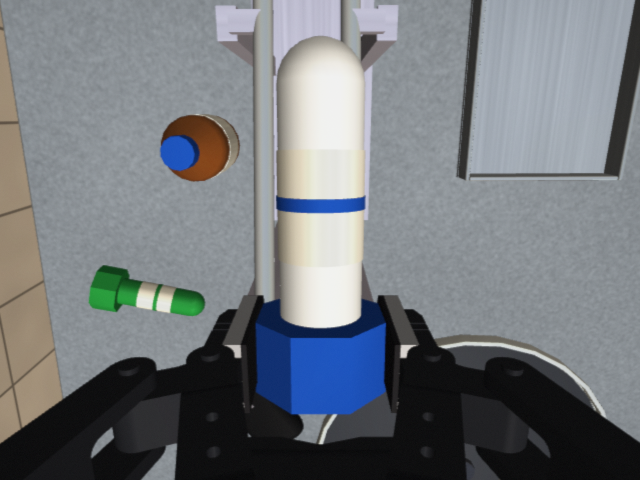

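The tube is well held by its cap at (320,355), with its body in line with and tail toward the gate over the rods (265/350, top). The reagent (200,148) is clear. Correct sideways, lower, release.

The rows are not in the units I measure in: shifts go in mm and turns go in units of 0.25 rad. I convert before sending: 0.014 m is 14, 0.012 m is 12.

```bash
echo '[[[5,-4.5,0],[0,0,0]],[[3,-2.2,12],[0,0,0]],[[0,0,14],[0,0,0]],[[0,0,10],[0,0,0]],[[0,0,5],[0,0,0]],[[0,0,0],[0,0,0]],[[0,0,0],[0,0,0]],[[0,0,0],[0,0,0]]]' | python3 -m creep
python3 -c "
from h import *
rt([.6711,-.0526,.2675],-np.pi/2+.036)"
```

```text
clock: 14.18
ee_pos: [0.6717, -0.0533, 0.424]
orientation: [-0.0, 0.719, -0.695, 0.001]
wrist_force: [-0.2, 0.6, -0.4]
grip_width: 0.0408
finger_force: 66.1
turn [-0.001, -0.0, -0.001] /1 [-0.0014, -0.0004, -0.0012] shift [-0.0007, 0.0005, 0.0015] /1 [-0.0007, 0.0005, 0.0015] q6 -1.78
```

Converted, 0.002 m is 2.

```bash
echo '[[[0,0,2],[0,0,0]],[[0,0,0],[0,0,0]],[[0,0,0],[0,0,0]]]' | python3 -m creep | head -2; echo '[[[0,0,0],[0,0,0]],[[0,0,0],[0,0,0]],[[0,0,0],[0,0,0]],[[0,0,0],[0,0,0]],[[0,0,0],[0,0,0]],[[0,0,0],[0,0,0]],[[0,0,0],[0,0,0]],[[0,0,0],[0,0,0]]]' | python3 -m creep 0.085
echo '[[[0,0,-20],[0,0,0]],[[0,0,-30],[0,0,0]],[[0,0,-30],[0,0,0]],[[0,0,0],[0,0,0]],[[0,0,0],[0,0,0]]]' | python3 -m creep
cat >> h.py <<'E'
def chute(p,dy=None):
    P,C,u,v=cloud(p);o=np.array([.6793,-.2805]);ex=np.array([.99935,.036]);ey=np.array([-.036,.99935])
    f=P[:,:2]-o;fx,fy=f@ex,f@ey;b=COL['blue'](C)&(abs(fx)<.03)&(fy>-.24)&(fy<.27)&(P[:,2]>.08)
    im=np.zeros(p["depth"].shape,np.uint8);im[v[b],u[b]]=1;n,L,S,_=cv2.connectedComponentsWithStats(im)
    for i in range(1,n):
        if S[i,4]<25: continue
        q=L[v,u]==i;print('cap feeder x',np.percentile(fx[q],[3,97]).round(3),'y',np.percentile(fy[q],[3,97]).round(3),'z',np.percentile(P[q,2],[3,97]).round(3),S[i].tolist())
E
python3 - <<'E'
from h import *
p=cam("wrist");save(p,"w3.png");chute(p)
s=cam("scene");save(s,"s1.png",(120,150,440,390),2.4);chute(s)
E
```

```text
clock: 14.43
ee_pos: [0.6717, -0.0535, 0.4213]
clock: 15.1
ee_pos: [0.6716, -0.0535, 0.421]
orientation: [0.0, 0.719, -0.695, 0.0]
wrist_force: [-0.6, -0.6, -0.1]
grip_width: 0.0855
finger_force: 0.0
clock: 15.52
ee_pos: [0.672, -0.0536, 0.5036]
orientation: [-0.002, 0.719, -0.695, 0.002]
wrist_force: [0.5, -0.4, 0.5]
grip_width: 0.0849
finger_force: 0.0
cap feeder x [-0.015  0.024] y [-0.015  0.024] z [0.184 0.209] [211, 205, 15, 13, 125]
```

View pics/s1.png

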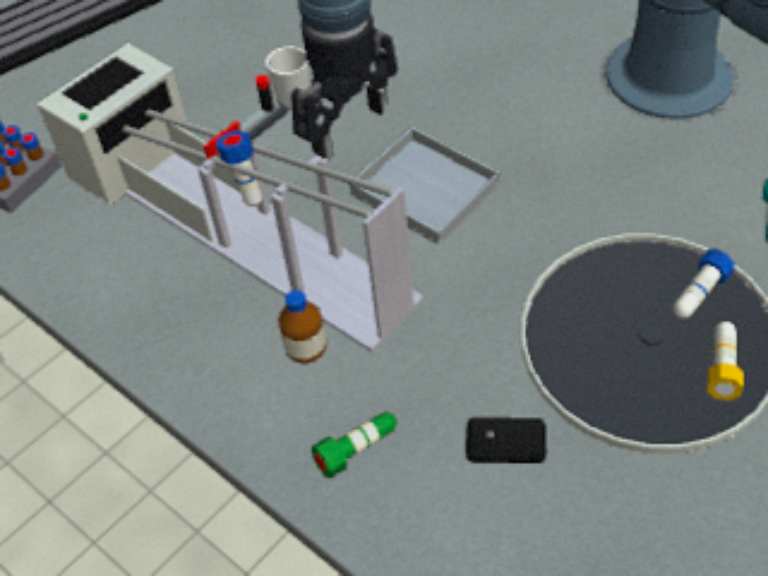

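Tube 1 hangs at the shut gate (scene crop, 235,150), cap up. Now tube B, approached with the tool x axis along its cap direction.

```bash
python3 - <<'E'
from h import *
s=cam("scene");caps(s,'blue');caps(s,'yellow')
rt([.36,.289,.17],3.14)
E
```

```text
blue [ 0.622 -1.599  0.274] no body
blue [ 0.186 -0.96   0.412] no body
blue [ 0.806 -0.718  0.073] no body
blue [ 0.841 -0.718  0.072] no body
blue [ 0.876 -0.715  0.072] no body
yellow cap mid [ 0.0737 -1.5399] len along 0.173 ztop [0.3325 0.3386] yaw -2.593 tail->capmid 0.098 px [109, 0, 42, 63, 1265]
turn [0.002, -0.001, 1.607] /14 [0.0001, -0.0001, 0.1148] shift [0.3122, 0.342, 0.1746] /12 [0.026, 0.0285, 0.0145] q6 -1.78
```

Converted, 0.1148 rad is 0.4592.

```bash
echo '[[[0,0,0],[0,0,0.4592]],[[0,0,0],[0,0,0.4592]],[[0,0,0],[0,0,0.4592]],[[0,0,0],[0,0,0.4592]],[[0,0,0],[0,0,0.4592]],[[0,0,0],[0,0,0.4592]],[[0,0,0],[0,0,0.4592]]]' | python3 -m creep >/dev/null
echo '[[[0,0,0],[0,0,0.4592]],[[0,0,0],[0,0,0.4592]],[[0,0,0],[0,0,0.4592]],[[0,0,0],[0,0,0.4592]],[[0,0,0],[0,0,0.4592]],[[0,0,0],[0,0,0.4592]],[[0,0,0],[0,0,0.4592]]]' | python3 -m creep >/dev/null
echo '[[[26,28.5,5],[0,0,0]],[[26,28.5,10],[0,0,0]],[[26,28.5,15],[0,0,0]],[[26,28.5,15],[0,0,0]],[[26,28.5,15],[0,0,0]],[[26,28.5,15],[0,0,0]],[[26,28.5,15],[0,0,0]],[[26,28.5,15],[0,0,0]]]' | python3 -m creep >/dev/null
echo '[[[26,28.5,15],[0,0,0]],[[26,28.5,15],[0,0,0]],[[26,28.5,15],[0,0,0]],[[26,28.5,10],[0,0,0]],[[0,0,10],[0,0,0]],[[0,0,0],[0,0,0]],[[0,0,0],[0,0,0]],[[0,0,0],[0,0,0]]]' | python3 -m creep
python3 - <<'E'
from h import *
p=cam("wrist");save(p,"w4.png");r=caps(p,'blue')
print(read_state()["qpos"].round(2))
for c,y,z in r: rt([*c,.055],y)
E
```

```text
clock: 18.17
ee_pos: [0.3606, 0.2884, 0.3308]
orientation: [-0.0, 0.002, 1.0, -0.0]
wrist_force: [0.0, 0.1, -0.3]
grip_width: 0.0849
finger_force: 0.0
blue cap mid [0.351  0.2887] len along 0.024 ztop [0.0695 0.0718] yaw -3.141 tail->capmid 0.094 px [285, 196, 73, 57, 3398]
blue cap mid [0.3919 0.2952] len along 0.016 ztop [0.0573 0.0593] yaw -2.325 tail->capmid 0.099 px [300, 292, 44, 14, 214]
[ 0.54  0.19 -0.37  1.01 -0.    0.54]
turn [-0.0, 0.001, -0.004] /1 [-0.0001, 0.0005, -0.0044] shift [0.01, 0.0003, 0.1212] /3 [0.0033, 0.0001, 0.0404] q6 0.54
turn [-0.0, 0.0, -0.821] /7 [-0.0, 0.0001, -0.1172] shift [-0.0261, -0.0179, 0.1212] /4 [-0.0065, -0.0045, 0.0303] q6 0.54
```

View pics/w4.png

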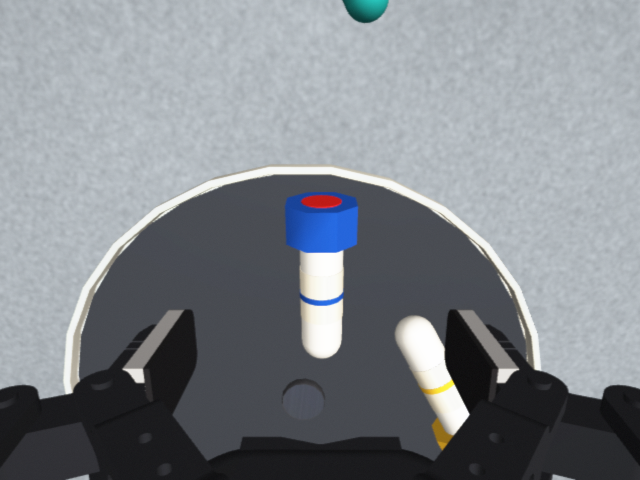

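Cap B at (321,225) is centred between the fingers. The blank's tail (415,335) is clear of the grip site. Descend.

Converted, 0.01 m is 10, 0.03 m is 30.

```bash
echo '[[[6,0,25],[0,0,0]],[[4,0,30],[0,0,0]],[[0,0,30],[0,0,0]],[[0,0,20],[0,0,0]],[[0,0,10],[0,0,0]],[[0,0,6],[0,0,0]],[[0,0,0],[0,0,0]],[[0,0,0],[0,0,0]]]' | python3 -m creep >/dev/null
echo '[[[0,0,0],[0,0,0]],[[0,0,0],[0,0,0]],[[0,0,0],[0,0,0]],[[0,0,0],[0,0,0]],[[0,0,0],[0,0,0]],[[0,0,0],[0,0,0]]]' | python3 -m creep 0.0
echo '[[[0,0,-15],[0,0,0]],[[0,0,-30],[0,0,0]],[[0,0,-40],[0,0,0]],[[0,0,-40],[0,0,0]],[[0,0,-40],[0,0,0]],[[0,0,-40],[0,0,0]],[[0,0,-30],[0,0,0]],[[0,0,-15],[0,0,0]]]' | python3 -m creep
python3 - <<'E'
from h import *
rt([.6711,-.0526,.31],np.pi/2+.036)
E
```

```text
clock: 19.38
ee_pos: [0.3507, 0.2894, 0.2107]
orientation: [0.001, 0.001, 1.0, 0.0]
wrist_force: [-0.0, -0.2, 5.3]
grip_width: 0.0409
finger_force: 60.6
clock: 20.05
ee_pos: [0.3505, 0.2893, 0.4642]
orientation: [0.003, 0.001, 1.0, 0.001]
wrist_force: [0.2, 1.0, -1.2]
grip_width: 0.0403
finger_force: 60.8
turn [0.006, 0.002, 1.533] /13 [0.0005, 0.0001, 0.1179] shift [-0.3533, 0.3081, -0.0008] /12 [-0.0294, 0.0257, -0.0001] q6 0.55
```

Converted, 0.118 rad is 0.472.

```bash
echo '[[[0,0,0],[0,0,0.472]],[[0,0,0],[0,0,0.472]],[[0,0,0],[0,0,0.472]],[[0,0,0],[0,0,0.472]],[[0,0,0],[0,0,0.472]],[[0,0,0],[0,0,0.472]],[[0,0,0],[0,0,0.472]]]' | python3 -m creep |tail -2
echo '[[[0,0,0],[0,0,0.472]],[[0,0,0],[0,0,0.472]],[[0,0,0],[0,0,0.472]],[[0,0,0],[0,0,0.472]],[[0,0,0],[0,0,0.472]],[[0,0,0],[0,0,0.468]]]' | python3 -m creep |tail -2
echo '[[[-20,17.4,0],[0,0,0]],[[-30,26.2,0],[0,0,0]],[[-30,26.2,0],[0,0,0]],[[-30,26.2,0],[0,0,0]],[[-30,26.2,0],[0,0,0]],[[-30,26.2,0],[0,0,0]],[[-30,26.2,0],[0,0,0]]]' | python3 -m creep |tail -2
echo '[[[-30,26.2,0],[0,0,0]],[[-30,26.2,0],[0,0,0]],[[-30,26.2,0],[0,0,0]],[[-30,26.2,0],[0,0,0]],[[-20,17.4,0],[0,0,0]],[[-13,11.3,0],[0,0,0]],[[0,0,0],[0,0,0]],[[0,0,0],[0,0,0]]]' | python3 -m creep
python3 - <<'E'
from h import *
p=cam("wrist");save(p,"w5.png")
P,C,u,v=cloud(p);b=COL['blue'](C)&(P[:,2]>.28)&(abs(P[:,1]+.05)<.06);Q=P[b];print('cap',Q.min(0).round(3),Q.max(0).round(3))
rt([.6711,-.0526,.2675],np.pi/2+.036)
s=cam("side");save(s,"sd1.png",(300,150,620,390),2.4)
s=cam("scene");chute(s)
E
```

```text
grip_width: 0.0409
finger_force: 60.7
grip_width: 0.0406
finger_force: 60.7
grip_width: 0.0406
finger_force: 60.9
clock: 22.38
ee_pos: [0.6712, -0.0533, 0.4585]
orientation: [-0.001, 0.695, 0.719, -0.001]
wrist_force: [-0.1, 0.3, -0.9]
grip_width: 0.0408
finger_force: 61.0
cap [ 0.648 -0.068  0.28 ] [ 0.691 -0.038  0.321]
turn [-0.002, -0.001, -0.0] /1 [-0.0016, -0.0007, -0.0002] shift [-0.0002, 0.0004, 0.0367] /1 [-0.0002, 0.0004, 0.0367] q6 1.36
cap feeder x [-0.017  0.024] y [-0.016  0.024] z [0.184 0.209] [211, 205, 15, 13, 125]
cap feeder x [-0.019  0.022] y [0.221 0.241] z [0.284 0.341] [265, 208, 13, 17, 112]
```

View pics/w5.png

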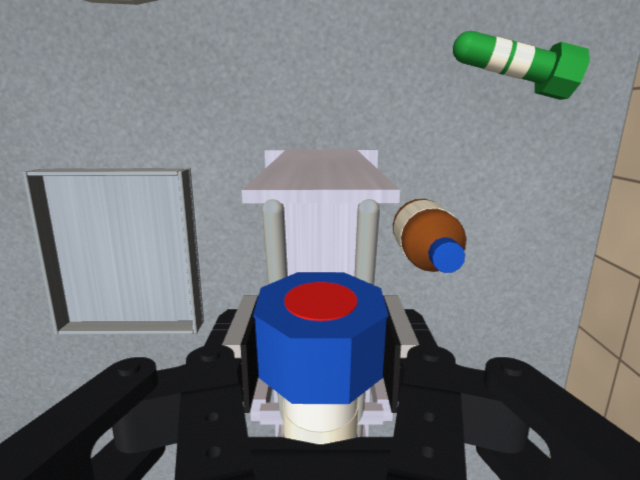

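Cap B (320,330) is held squarely between and above the rods (275/367), whose upper end and plate are ahead at row 200. The tray looks shifted, so I'll re-measure it before placing the blank. Lower and release.

```bash
echo '[[[0,0,12],[0,0,0]],[[0,0,13],[0,0,0]],[[0,0,8],[0,0,0]],[[0,0,4],[0,0,0]],[[0,0,0],[0,0,0]],[[0,0,0],[0,0,0]],[[0,0,0],[0,0,0]]]' | python3 -m creep; echo '[[[0,0,0],[0,0,0]],[[0,0,0],[0,0,0]],[[0,0,0],[0,0,0]],[[0,0,0],[0,0,0]],[[0,0,0],[0,0,0]],[[0,0,0],[0,0,0]],[[0,0,0],[0,0,0]],[[0,0,0],[0,0,0]]]' | python3 -m creep 0.085 | tail -2
echo '[[[0,0,-20],[0,0,0]],[[0,0,-30],[0,0,0]],[[0,0,-30],[0,0,0]],[[0,0,0],[0,0,0]],[[0,0,0],[0,0,0]],[[0,0,0],[0,0,0]],[[0,0,0],[0,0,0]]]' | python3 -m creep | head -2
python3 - <<'E'
from h import *
s=cam("scene");save(s,"s2.png",(120,150,440,390),2.4);chute(s)
p=cam("wrist");d=cam("side")
P=np.vstack([cloud(q)[0] for q in(s,d,p)])
t=(P[:,2]>0.022)&(P[:,2]<0.034)&(P[:,0]>.32)&(P[:,0]<.57)&(P[:,1]>-.29)&(P[:,1]<.05)
print('tray',cv2.minAreaRect(np.float32(P[t][:,:2])))
rt([.5,.2,.33],np.pi/2)
E
```

```text
clock: 23.12
ee_pos: [0.6708, -0.0524, 0.4239]
orientation: [0.001, 0.694, 0.72, 0.0]
wrist_force: [-0.1, -0.3, -1.5]
grip_width: 0.0407
finger_force: 61.0
grip_width: 0.085
finger_force: 0.0
clock: 24.37
ee_pos: [0.6708, -0.0526, 0.5015]
cap feeder x [-0.016  0.024] y [-0.016  0.064] z [0.187 0.219] [211, 204, 23, 17, 220]
tray ((0.46701866388320923, -0.12380778044462204), (0.1568198949098587, 0.17811250686645508), 2.281705617904663)
turn [-0.003, -0.0, 0.036] /1 [-0.0028, -0.0004, 0.0359] shift [0.2526, -0.1707, 0.0166] /8 [0.0316, -0.0213, 0.0021] q6 1.36
```

View pics/s2.png

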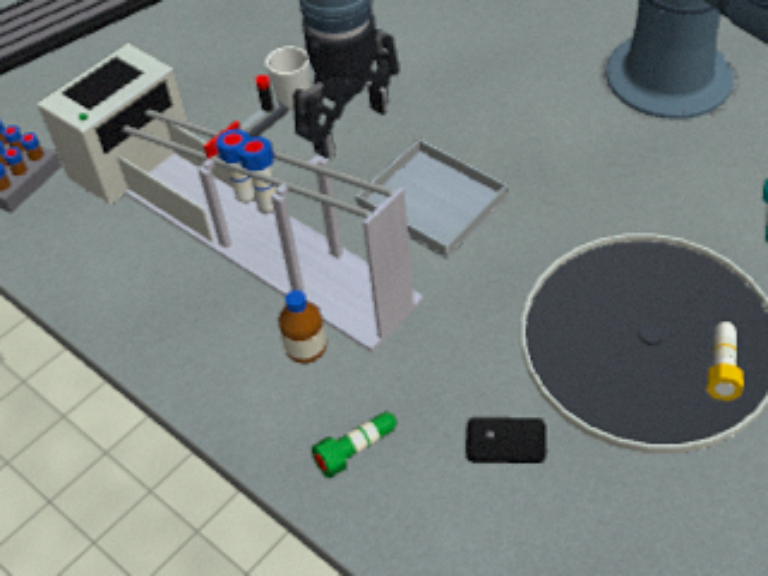

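Both tubes hang in the queue (scene crop, 232/257,150) behind the shut gate. The tray was knocked to (0.467,-0.124), turned 2.3°. Fetch the blank.

```bash
python3 - <<'E'
from h import *
rt([.505,.388,.17],3.58)
E
```

```text
turn [-0.001, -0.003, -1.973] /17 [-0.0001, -0.0002, -0.1161] shift [-0.037, 0.4693, 0.1766] /13 [-0.0028, 0.0361, 0.0136] q6 1.36
```

```bash
echo '[[[0,0,0],[0,0,-0.464]],[[0,0,0],[0,0,-0.464]],[[0,0,0],[0,0,-0.464]],[[0,0,0],[0,0,-0.464]],[[0,0,0],[0,0,-0.464]],[[0,0,0],[0,0,-0.464]],[[0,0,0],[0,0,-0.464]],[[0,0,0],[0,0,-0.464]]]' | python3 -m creep >/dev/null
echo '[[[0,0,0],[0,0,-0.464]],[[0,0,0],[0,0,-0.464]],[[0,0,0],[0,0,-0.464]],[[0,0,0],[0,0,-0.464]],[[0,0,0],[0,0,-0.464]],[[0,0,0],[0,0,-0.464]],[[0,0,0],[0,0,-0.464]],[[0,0,0],[0,0,-0.464]]]' | python3 -m creep >/dev/null
echo '[[[0,0,0],[0,0,-0.464]],[[-3,36,0],[0,0,0]],[[-3,36,10],[0,0,0]],[[-3,36,10],[0,0,0]],[[-3,36,16],[0,0,0]],[[-3,36,16],[0,0,0]],[[-3,36,16],[0,0,0]],[[-3,36,16],[0,0,0]]]' | python3 -m creep >/dev/null
echo '[[[-3,36,16],[0,0,0]],[[-3,36,16],[0,0,0]],[[-3,36,16],[0,0,0]],[[-3,36,16],[0,0,0]],[[-3,36,14],[0,0,0]],[[-2,37,14],[0,0,0]],[[0,0,0],[0,0,0]],[[0,0,0],[0,0,0]]]' | python3 -m creep
echo '[[[0,0,0],[0,0,0]]]' | python3 -m creep >/dev/null
python3 - <<'E'
from h import *
p=cam("wrist");save(p,"w6.png");r=caps(p,'yellow')
print(read_state()["qpos"].round(2))
for c,y,z in r: rt([*c,.055],y+np.pi)
E
```

```text
clock: 27.18
ee_pos: [0.5048, 0.3896, 0.3249]
orientation: [-0.002, -0.219, 0.976, -0.001]
wrist_force: [-0.5, -1.3, -0.5]
grip_width: 0.0851
finger_force: 0.0
yellow cap mid [0.4614 0.3683] len along 0.004 ztop [0.0569 0.059 ] yaw 0.503 tail->capmid 0.047 px [299, 154, 49, 10, 320]
yellow cap mid [0.5032 0.3914] len along 0.024 ztop [0.0695 0.0718] yaw 0.503 tail->capmid 0.096 px [291, 218, 74, 53, 3208]
[ 0.55  0.54  0.13  1.16 -0.    0.12]
turn [-0.001, 0.0, -0.067] /1 [-0.0006, 0.0, -0.0668] shift [0.0493, 0.0052, 0.1171] /4 [0.0123, 0.0013, 0.0293] q6 0.12
turn [-0.001, 0.0, -0.067] /1 [-0.0006, 0.0, -0.067] shift [0.0015, 0.0052, 0.1171] /3 [0.0005, 0.0017, 0.039] q6 0.12
```

View pics/w6.png

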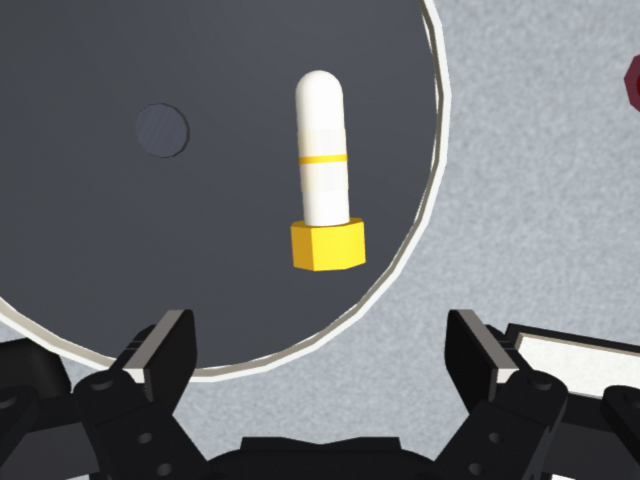

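The blank is alone, with its yellow cap at (328,245). Align, descend and grip.

Converted, 0.03 m is 30, 0.025 m is 25, -0.067 rad is -0.268.

```bash
echo '[[[0,0,0],[0,0,-0.268]],[[1.5,5,25],[0,0,0]],[[0,0,30],[0,0,0]],[[0,0,30],[0,0,0]],[[0,0,18],[0,0,0]],[[0,0,10],[0,0,0]],[[0,0,4],[0,0,0]],[[0,0,0],[0,0,0]]]' | python3 -m creep >/dev/null
echo '[[[0,0,0],[0,0,0]],[[0,0,0],[0,0,0]],[[0,0,0],[0,0,0]],[[0,0,0],[0,0,0]],[[0,0,0],[0,0,0]],[[0,0,0],[0,0,0]],[[0,0,0],[0,0,0]],[[0,0,0],[0,0,0]]]' | python3 -m creep 0.0
echo '[[[0,0,-15],[0,0,0]],[[0,0,-30],[0,0,0]],[[0,0,-30],[0,0,0]],[[0,0,-30],[0,0,0]],[[0,0,-30],[0,0,0]],[[0,0,-25],[0,0,0]],[[0,0,-15],[0,0,0]],[[0,0,0],[0,0,0]]]' | python3 -m creep
python3 - <<'E'
from h import *
rt([.465,-.081,.2],-np.pi/2+.04)
E
```

```text
clock: 28.65
ee_pos: [0.5036, 0.3924, 0.2114]
orientation: [0.001, -0.249, 0.968, 0.0]
wrist_force: [0.3, -1.2, 5.5]
grip_width: 0.0406
finger_force: 60.4
clock: 29.32
ee_pos: [0.5037, 0.3926, 0.3893]
orientation: [0.003, -0.249, 0.968, 0.001]
wrist_force: [1.8, 0.9, -0.0]
grip_width: 0.0407
finger_force: 60.7
turn [-0.004, 0.007, -1.106] /10 [-0.0004, 0.0007, -0.1106] shift [0.4717, 0.0576, 0.0343] /12 [0.0393, 0.0048, 0.0029] q6 0.06
```

```bash
echo '[[[0,0,0],[0,0,-0.44]],[[0,0,0],[0,0,-0.44]],[[0,0,0],[0,0,-0.44]],[[0,0,0],[0,0,-0.44]],[[0,0,0],[0,0,-0.44]],[[0,0,0],[0,0,-0.44]],[[0,0,0],[0,0,-0.44]],[[0,0,0],[0,0,-0.44]]]' | python3 -m creep |tail -2
echo '[[[0,0,0],[0,0,-0.44]],[[0,0,0],[0,0,-0.464]],[[20,3,0],[0,0,0]],[[35,4.5,0],[0,0,0]],[[35,4.5,0],[0,0,0]],[[35,4.5,0],[0,0,0]],[[35,4.5,0],[0,0,0]],[[35,4.5,0],[0,0,0]]]' | python3 -m creep |tail -2
echo '[[[35,4.5,0],[0,0,0]],[[35,4.5,0],[0,0,0]],[[35,4.5,0],[0,0,0]],[[35,4.5,0],[0,0,0]],[[35,4.5,0],[0,0,0]],[[35,3,0],[0,0,0]],[[35,3,0],[0,0,0]],[[20,2,0],[0,0,0]]]' | python3 -m creep |tail -2
echo '[[[12,0,0],[0,0,0]],[[0,0,0],[0,0,0]],[[0,0,0],[0,0,0]],[[0,0,0],[0,0,0]]]' | python3 -m creep
python3 - <<'E'
from h import *
p=cam("wrist");save(p,"w7.png");s=cam("scene");d=cam("side")
P=np.vstack([cloud(q)[0] for q in(s,d,p)])
t=(P[:,2]>0.022)&(P[:,2]<0.034)&(P[:,0]>.32)&(P[:,0]<.57)&(P[:,1]>-.29)&(P[:,1]<.05)
print('tray',cv2.minAreaRect(np.float32(P[t][:,:2])));chute(s)
rt([.465,-.081,.032],-np.pi/2+.04)
E
```

```text
grip_width: 0.0408
finger_force: 60.5
grip_width: 0.0407
finger_force: 60.7
grip_width: 0.0407
finger_force: 60.7
clock: 31.65
ee_pos: [0.4655, -0.0808, 0.3844]
orientation: [0.0, 0.721, -0.693, -0.001]
wrist_force: [0.6, -0.1, -0.5]
grip_width: 0.0405
finger_force: 60.7
tray ((0.4666544497013092, -0.12496239691972733), (0.15831013023853302, 0.17905962467193604), 2.475789785385132)
cap feeder x [-0.016  0.024] y [-0.014  0.064] z [0.187 0.218] [211, 204, 23, 17, 221]
turn [0.0, 0.0, 0.001] /1 [0.0002, 0.0003, 0.0014] shift [0.0003, 0.0007, 0.1978] /5 [0.0001, 0.0001, 0.0396] q6 -1.92
```

View pics/w7.png

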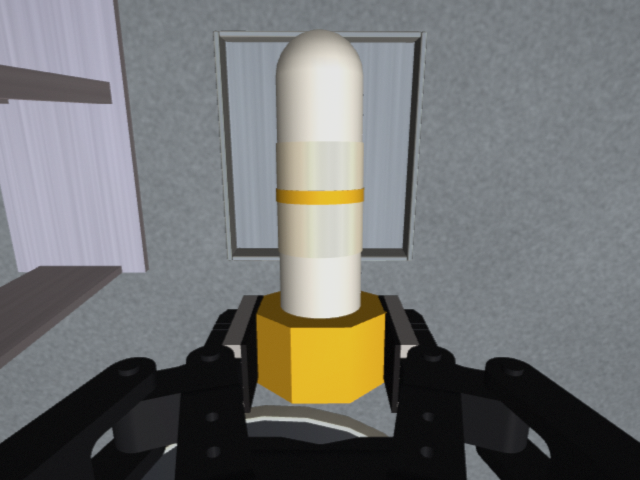

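The blank is in hand, lined up with the tray (320,145 frame, centred). Tray unchanged at (0.467,-0.125). Lower and release with a modest opening.

```bash
echo '[[[0,0,30],[0,0,0]],[[0,0,40],[0,0,0]],[[0,0,40],[0,0,0]],[[0,0,40],[0,0,0]],[[0,0,25],[0,0,0]],[[0,0,12],[0,0,0]],[[0,0,6],[0,0,0]],[[0,0,0],[0,0,0]]]' | python3 -m creep |tail -2
echo '[[[0,0,0],[0,0,0]],[[0,0,0],[0,0,0]]]' | python3 -m creep
```

```text
grip_width: 0.0404
finger_force: 60.8
clock: 32.63
ee_pos: [0.4666, -0.0819, 0.1933]
orientation: [-0.001, 0.721, -0.693, 0.001]
wrist_force: [-0.1, 0.0, -1.2]
grip_width: 0.0408
finger_force: 60.8
```

Converted, 0.003 m is 3, 0.002 m is 2.

```bash
echo '[[[0,0,3],[0,0,0]],[[0,0,2],[0,0,0]],[[0,0,0],[0,0,0]],[[0,0,0],[0,0,0]]]' | python3 -m creep
echo '[[[0,0,0],[0,0,0]],[[0,0,0],[0,0,0]],[[0,0,0],[0,0,0]],[[0,0,0],[0,0,0]],[[0,0,0],[0,0,0]]]' | python3 -m creep 0.062
echo '[[[0,0,-15],[0,0,0]],[[0,0,-30],[0,0,0]],[[0,0,-40],[0,0,0]],[[0,0,-40],[0,0,0]],[[0,0,-40],[0,0,0]],[[0,0,-40],[0,0,0]],[[0,0,-30],[0,0,0]],[[0,0,0],[0,0,0]]]' | python3 -m creep |head -2
echo '[[[0,0,-40],[0,0,0]],[[0,0,-40],[0,0,0]],[[0,0,-20],[0,0,0]],[[0,0,0],[0,0,0]],[[0,0,0],[0,0,0]]]' | python3 -m creep 0.085 |head -2
python3 - <<'E'
from h import *
p=cam("wrist");caps(p,'yellow',.015)
print(read_state()["qpos"].round(2));rt([.595,-.3057,.31],np.pi+.036);rt([.595,-.3057,.31],.036)
E
```

```text
clock: 32.97
ee_pos: [0.466, -0.082, 0.1875]
orientation: [-0.0, 0.721, -0.693, 0.001]
wrist_force: [1.0, -0.3, 1.4]
grip_width: 0.0405
finger_force: 61.0
clock: 33.38
ee_pos: [0.4655, -0.0818, 0.1869]
orientation: [0.0, 0.721, -0.693, -0.0]
wrist_force: [-0.5, -0.6, -0.6]
grip_width: 0.0622
finger_force: 0.0
clock: 34.05
ee_pos: [0.4671, -0.0823, 0.4288]
clock: 34.47
ee_pos: [0.4659, -0.0819, 0.5227]
yellow cap mid [ 0.4661 -0.0824] len along 0.031 ztop [0.0455 0.048 ] yaw 0.854 tail->capmid 0.1 px [302, 174, 39, 24, 871]
[-0.31  0.16  0.09  1.5  -0.   -1.92]
turn [0.0, -0.0, 1.574] /13 [0.0, -0.0, 0.1211] shift [-0.1211, -0.2283, 0.0564] /7 [-0.0173, -0.0326, 0.0081] q6 -1.92
turn [0.0, 0.0, -1.568] /13 [0.0, 0.0, -0.1206] shift [0.1211, 0.2283, 0.0564] /7 [0.0173, 0.0326, 0.0081] q6 -1.92
```

The blank's cap top is at 0.046 in the tray, so it's lying flat. Now the gate: turn and approach the knob.

```bash
echo '[[[0,0,0],[0,0,0.484]],[[0,0,0],[0,0,0.484]],[[0,0,0],[0,0,0.484]],[[0,0,0],[0,0,0.484]],[[0,0,0],[0,0,0.484]],[[0,0,0],[0,0,0.484]],[[0,0,0],[0,0,0.484]]]' | python3 -m creep >/dev/null
echo '[[[0,0,0],[0,0,0.484]],[[0,0,0],[0,0,0.484]],[[0,0,0],[0,0,0.484]],[[0,0,0],[0,0,0.484]],[[0,0,0],[0,0,0.484]],[[0,0,0],[0,0,0.484]]]' | python3 -m creep >/dev/null
echo '[[[-18,-33,8],[0,0,0]],[[-18,-33,8],[0,0,0]],[[-18,-33,8],[0,0,0]],[[-18,-33,8],[0,0,0]],[[-18,-33,8],[0,0,0]],[[-18,-33,8],[0,0,0]],[[-13,-25,8],[0,0,0]],[[0,0,0],[0,0,0]]]' | python3 -m creep >/dev/null
echo '[[[0,0,0],[0,0,0]],[[0,0,0],[0,0,0]]]' | python3 -m creep
python3 - <<'E'
from h import *
p=cam("wrist");P,C,u,v=cloud(p)
red=(C[:,0]>C[:,1]*2)&(C[:,0]>100)&(P[:,2]>.225)&(P[:,2]<.245)&(P[:,0]<.65)
k=P[red].mean(0) if red.sum()>20 else None;print('knob',k,red.sum())
rt([.595,-.3057,.219],np.pi+.036)
s=cam("scene");chute(s)
E
```

```text
clock: 36.43
ee_pos: [0.5945, -0.2998, 0.4644]
orientation: [-0.001, -0.019, 1.0, 0.001]
wrist_force: [-0.6, 0.4, 0.2]
grip_width: 0.0848
finger_force: 0.0
knob [ 0.59345026 -0.30527517  0.23283765] 1127
turn [0.001, -0.001, 0.002] /1 [0.001, -0.0011, 0.0018] shift [-0.0003, -0.0064, 0.0916] /3 [-0.0001, -0.0021, 0.0305] q6 -0.6
cap feeder x [-0.016  0.024] y [-0.015  0.064] z [0.188 0.219] [211, 204, 23, 17, 222]
```

```bash
echo '[[[0,-6,20],[0,0,0]],[[0,0,30],[0,0,0]],[[0,0,25],[0,0,0]],[[0,0,12],[0,0,0]],[[0,0,5],[0,0,0]],[[0,0,0],[0,0,0]],[[0,0,0],[0,0,0]]]' | python3 -m creep |head -2
echo '[[[0,0,0],[0,0,0]],[[0,0,0],[0,0,0]],[[0,0,0],[0,0,0]],[[0,0,0],[0,0,0]],[[0,0,0],[0,0,0]],[[0,0,0],[0,0,0]],[[0,0,0],[0,0,0]],[[0,0,0],[0,0,0]]]' | python3 -m creep 0.0
echo '[[[6,0,0],[0,0,0]],[[14,0,0],[0,0,0]],[[18,0,0],[0,0,0]],[[16,0,0],[0,0,0]],[[10,0,0],[0,0,0]],[[3,0,0],[0,0,0]],[[0,0,0],[0,0,0]],[[0,0,0],[0,0,0]]]' | python3 -m creep
echo '[[[0,0,0],[0,0,0]],[[0,0,0],[0,0,0]],[[0,0,0],[0,0,0]],[[0,0,0],[0,0,0]],[[0,0,0],[0,0,0]],[[0,0,0],[0,0,0]],[[0,0,0],[0,0,0]],[[0,0,0],[0,0,0]]]' | python3 -m creep >/dev/null
python3 -c "
from h import *
s=cam('scene');save(s,'s3.png',(120,150,440,390),2.4);chute(s)"
```

```text
clock: 37.12
ee_pos: [0.595, -0.3055, 0.3756]
clock: 37.78
ee_pos: [0.595, -0.3056, 0.3745]
orientation: [0.0, -0.019, 1.0, 0.001]
wrist_force: [-1.2, 4.0, 4.1]
grip_width: 0.0163
finger_force: 58.7
clock: 38.45
ee_pos: [0.5276, -0.3081, 0.3744]
orientation: [-0.0, -0.019, 1.0, 0.001]
wrist_force: [-1.1, 5.8, 5.9]
grip_width: 0.0161
finger_force: 58.9
cap feeder x [-0.017  0.025] y [-0.218 -0.136] z [0.134 0.166] [171, 191, 23, 16, 190]
```

View pics/s3.png

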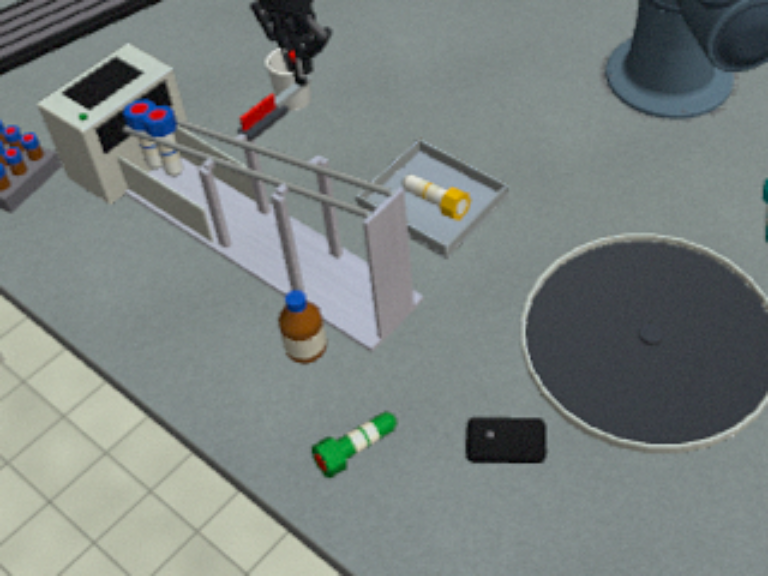

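Both tubes are in the bay (140/160,115) and the blank is in the tray (437,195). Gate open about 68 mm. Push it shut.

Converted, -0.018 m is -18, -0.016 m is -16.

```bash
echo '[[[-6,0,0],[0,0,0]],[[-14,0,0],[0,0,0]],[[-18,0,0],[0,0,0]],[[-16,0,0],[0,0,0]],[[-10,0,0],[0,0,0]],[[-4,0,0],[0,0,0]],[[-3,0,0],[0,0,0]],[[0,0,0],[0,0,0]]]' | python3 -m creep
echo '[[[0,0,0],[0,0,0]],[[0,0,0],[0,0,0]],[[0,0,0],[0,0,0]]]' | python3 -m creep
echo '[[[0,0,0],[0,0,0]],[[0,0,0],[0,0,0]],[[0,0,0],[0,0,0]],[[0,0,0],[0,0,0]],[[0,0,-20],[0,0,0]],[[0,0,-40],[0,0,0]],[[0,0,-40],[0,0,0]],[[0,0,-30],[0,0,0]]]' | python3 -m creep 0.085 
echo '[[[0,0,0],[0,0,0]],[[0,0,0],[0,0,0]],[[0,0,0],[0,0,0]],[[0,0,0],[0,0,0]]]' | python3 -m creep >/dev/null
python3 - <<'E'
from h import *
p=cam("wrist");s=cam("scene");d=cam("side")
P=np.vstack([cloud(q)[0] for q in(p,s,d)]);C=np.vstack([cloud(q)[1] for q in(p,s,d)])
red=(C[:,0]>C[:,1]*2)&(C[:,0]>100)&(P[:,2]>.17)&(abs(P[:,1]+.305)<.03)&(P[:,0]>.5)&(P[:,0]<.73)
k=red&(P[:,2]>.225);b=red&(P[:,2]<.21)
print('knob',P[k].mean(0).round(4),'blade',np.percentile(P[b],[1,99],axis=0).round(4).tolist());chute(s)
t=(P[:,2]>0.022)&(P[:,2]<0.032)&(P[:,0]>.32)&(P[:,0]<.57)&(P[:,1]>-.29)&(P[:,1]<.05)
y=COL['yellow'](C)&(abs(P[:,1]+.12)<.1)&(P[:,2]<.06)&(abs(P[:,0]-.466)<.08);print('tray',cv2.minAreaRect(np.float32(P[t][:,:2])),'yellow',np.percentile(P[y],[5,95],axis=0).round(3))
E
```

```text
clock: 39.83
ee_pos: [0.5967, -0.3054, 0.3744]
orientation: [-0.004, -0.018, 1.0, 0.0]
wrist_force: [-13.5, 6.4, 12.5]
grip_width: 0.0166
finger_force: 59.8
clock: 40.08
ee_pos: [0.5965, -0.3055, 0.3744]
orientation: [-0.004, -0.018, 1.0, 0.0]
wrist_force: [-13.2, 4.8, 11.3]
grip_width: 0.0161
finger_force: 59.7
clock: 40.75
ee_pos: [0.5987, -0.3059, 0.5069]
orientation: [0.001, -0.019, 1.0, -0.001]
wrist_force: [1.4, -0.9, 0.9]
grip_width: 0.0853
finger_force: 0.0
knob [ 0.5938 -0.3053  0.233 ] blade [[0.6199, -0.3114, 0.1711], [0.7095, -0.2979, 0.2022]]
cap feeder x [-0.017  0.024] y [-0.22  -0.137] z [0.134 0.165] [171, 191, 23, 16, 190]
tray ((0.4683988094329834, -0.12580648064613342), (0.15553800761699677, 0.17937888205051422), 1.814600944519043) yellow [[ 0.447 -0.13   0.032]
 [ 0.484 -0.072  0.048]]
```

The gate was driven against its stop (13 N), and everything measures in place. Handing in.

```bash
python3 -c "
from rig import arm
print(arm.finish_job())"
```

```text
the job is handed in; nothing more can be done
None
```

Job handed in at about 41 s on the robot clock; no verdict came back, but in the last images both blue tubes hang in the bay behind the shut gate and the blank lies flat in the tray.

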